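# Set out three espresso cups and ready the hot-water spout

### The job

Stand each cup in the middle of the saucer of its own colour (white, blue, terracotta), upright and set down rather than dropped, leaving the saucers where they lie. Then, once all three cups are standing there, swing the hot-water spout round so that its nozzle hangs over the mouth of the cup on the drain grate, ready to fill it, and let go of it. The green cup and everything else on the counter stay where they are.

Things in the scene. Friction and masses are not known exactly. Their poses are not given: they have to be found in the camera images.
- white_cup_mid (a point): white espresso cup, standing: 60 mm across, 56 mm tall, foot 40 mm across, straight-sided above 22 mm, open at the top; small loop handle on its own +y side, reaching 50 mm out from the axis. About 0.16 kg. This point is on its axis, half-way up (28 mm above its underside); z up
- blue_cup_mid (a point): blue espresso cup, standing: 60 mm across, 56 mm tall, foot 40 mm across, straight-sided above 22 mm, open at the top; small loop handle on its own +y side, reaching 50 mm out from the axis. About 0.16 kg. This point is on its axis, half-way up (28 mm above its underside); z up
- terracotta_cup_mid (a point): terracotta espresso cup, standing: 60 mm across, 56 mm tall, foot 40 mm across, straight-sided above 22 mm, open at the top; small loop handle on its own +y side, reaching 50 mm out from the axis. About 0.16 kg. This point is on its axis, half-way up (28 mm above its underside); z up
- white_saucer: white saucer, 116 mm across, rim 13 mm high, loose (about 0.22 kg); flat middle about 60 mm across, 5 mm above the counter, where the cup's foot stands. Origin at the centre of its underside
- blue_saucer: blue saucer, 116 mm across, rim 13 mm high, loose (about 0.22 kg); flat middle about 60 mm across, 5 mm above the counter, where the cup's foot stands. Origin at the centre of its underside
- terracotta_saucer: terracotta saucer, 116 mm across, rim 13 mm high, loose (about 0.22 kg); flat middle about 60 mm across, 5 mm above the counter, where the cup's foot stands. Origin at the centre of its underside
- green_cup_mid (a point): green espresso cup, which has no saucer and is not wanted: same shape as the others. This point is on its axis, half-way up
- spout (a joint): turn of the hot-water spout about the upright steel column, rad, growing anticlockwise seen from above; 0 when it points straight out of the tap's front across the middle of the steel drain grate, range -0.6 to 1.5. Friction-held (about 0.15 N m, under 1 N at the knob): it stays where it is let go
- spout_knob (a point): wooden upright knob on top of the spout's free end, straight above the nozzle: 16 mm across, its top 220 mm above the counter and about 37 mm of it standing clear above the 16 mm thick spout tube; this point is 20 mm below its top
- nozzle (a point): lower end of the spout's nozzle, 200 mm from the pivot, 123 mm above the counter (about 60 mm above the rim of a cup on a saucer)
- spout_pivot (a point): point on the upright axis about which the spout turns, 200 mm above the counter; the column below it is 40 mm across, with a 46 mm collar, and reaches to 185 mm. The flush steel drain grate (150 x 200 mm) lies on the counter in front of the tap, its centre about 195 mm from this axis (spout at 0 points across it); one saucer stands on it, its centre about 200 mm from this axis, the other two are over 300 mm away
- pitcher: steel milk pitcher with handle, 84 mm across, 100 mm tall, bystander; origin at the centre of its underside
- tamper: steel tamper standing on its base, 58 mm across, 85 mm tall, bystander; origin at the centre of its underside
- spoon: small steel spoon lying on the counter, 120 mm long along its x, bystander; origin on its underside near the middle
Mind the look-alikes: they are no part of the job. What is shaped like the part that bears white_cup_mid but red is not meant.

How it is judged:
On the way, in this order (a step that is already met when the one before it is completed fails the run):
1. all three cups stand on the saucers of their own colour, let go (horizontal distance between white_cup_mid and white_saucer below 0.012 m and z of white_cup_mid in the frame of white_saucer between 0.028 and 0.038 m and angle between each of white_cup_mid, blue_cup_mid, terracotta_cup_mid's own z axis and vertical below 0.1 rad and contact force between each of white_cup, blue_cup, terracotta_cup and the fingers below 0.05 N and horizontal distance between blue_cup_mid and blue_saucer below 0.012 m and z of blue_cup_mid in the frame of blue_saucer between 0.028 and 0.038 m and horizontal distance between terracotta_cup_mid and terracotta_saucer below 0.012 m and z of terracotta_cup_mid in the frame of terracotta_saucer between 0.028 and 0.038 m), for 0.2 s.
2. the spout's nozzle is over the mouth of the cup on the drain grate ((horizontal distance between nozzle and white_cup_mid below 0.02 m or horizontal distance between nozzle and blue_cup_mid below 0.02 m or horizontal distance between nozzle and terracotta_cup_mid below 0.02 m)), for 0.2 s.
At the end, for the whole second after the job is handed in: Each cup stands released, upright (0.1 rad) and at rest on the flat middle of the saucer of its colour, axis within 12 mm of the saucer's centre; the nozzle is at rest within 20 mm, seen from above, of the axis of the cup on the drain grate (all of step 1 and (horizontal distance between nozzle and white_cup_mid below 0.02 m or horizontal distance between nozzle and blue_cup_mid below 0.02 m or horizontal distance between nozzle and terracotta_cup_mid below 0.02 m) and linear speed of each of white_cup, blue_cup, terracotta_cup below 0.03 m/s and velocity of joint spout between -0.05 and 0.05 rad/s); the robot touches nothing.
It fails at once if a saucer is shifted by more than 30 mm (distance of any of white_saucer, blue_saucer, terracotta_saucer from where it was at the start of the episode above 0.03 m).
It fails at once if the green cup or another bystander is moved by more than 30 mm (distance of any of green_cup_mid, pitcher, tamper, spoon from where it was at the start of the episode above 0.03 m).
It fails at once if a cup falls or is knocked flying (faster than 0.5 m/s while the fingers do not hold it) ((linear speed of white_cup above 0.5 m/s and contact force between white_cup and the fingers below 0.01 N) or (linear speed of blue_cup above 0.5 m/s and contact force between blue_cup and the fingers below 0.01 N) or (linear speed of terracotta_cup above 0.5 m/s and contact force between terracotta_cup and the fingers below 0.01 N)).
It also fails if it takes over 72 s, if anything falls off the work surface, if the arm or the gripper's body presses on something with over 40 N, if the wrist force passes 120 N, or if a joint passes its speed limit or range.

### The arm

A 6-joint arm with a two-finger parallel gripper is mounted at the origin on the work surface. World frame = base frame: x ahead of the robot, y to its left, z up, the work surface at z = 0. Lengths are in m, angles in rad, forces in N, time in s.
With the tool pointing down it reaches from about 0.325 to 1 m from the base axis. Payload 5.1 kg.
Tool frame: the origin (TCP) lies midway between the tips of the shut fingers; the grasp point (between the pads) lies 19 mm behind it (env.tcp_to_grasp is the distance from the TCP to the grasp point, in m); z points along the fingers, x is the direction in which the jaws open and shut, and the axes are right-handed (so a half turn about z gives the same grasp; the last joint's range is limited). The gripper opens to 85 mm and grips with 20 to 120 N. Pads are 22 mm wide; open, the fingers measure 114 mm over their backs; the gripper's body (76 mm by 85 mm) begins 54 mm behind the grasp point. The pads swing forward as they close: fully open they stand 13 mm farther back than shut.
Start: joints at [-1.192, 0.124, 1.65, -0, 1.367, -0.083], TCP at [0.29, -0.582, 0.231] pointing down, gripper open.
Joint ranges: [-2.61, 2.61], [-1.02, 2.33], [0.03, 2.71], [-1.35, 4.49], [0.32, 2.68], [-2.91, 2.91]. Speed limits (rad/s): [2.57, 2.57, 3.14, 3.14, 3.14, 3.14].

### API

Orientations are given as a unit quaternion [w, x, y, z].
In Python, from bench import env gives the robot as it stands.
- The arm moves only by the tool move_arm, never from a script. Its argument "rows" is a list that holds one entry, the list of rows, each a list of 7 numbers: the turn, a rotation vector about the tool's x, y, z in degrees, then the shift along the tool's x, y, z in mm, then the opening, from -1 (shut) to 1 (fully open). In form: [[[rx, ry, rz, x, y, z, fingers], ...]]. A call has 1 to 12 rows; each row is the pose to reach, as a shift and turn from the pose commanded when the call began, along the tool's axes at that moment; what a row does not reach only later rows make up. A row lasts 1/8 s, in which the tool goes at most 62.5 mm and 10.7 degrees, less where a joint would pass 70% of its speed; a pose out of reach is approached as far as the arm can. A call with a gripper value outside its range is refused whole. The fingers move at their own pace and stop on an object; "grip_force" is the grip in N (left out, the last holds). Time passes only in rows, so rows that repeat a pose let the fingers close. It gives the time, the measured TCP pose, the force and the opening at its end, in the units of the state.
- env.get_state(): the state, without advancing time (a new reading comes with each control period).
- env.snapshot(name): name is "scene" or "top" or "wrist"; returns a dict with "pixels" (480x640x3 uint8, red, green, blue), "range_z" (480x640 float32, m along the optical axis (not along the pixel's ray), 0 where there is no reading), "fx", "fy", "cx", "cy" (pixels), "rvec" (rotation vector, rad) and "tvec" (3), from world to camera coordinates, as OpenCV has them. Camera axes: x right, y down, z forward; pixel columns grow to the right and rows downward; lengths in m; the calibration is good to about 2 mm. The wrist camera is an equidistant fisheye: a pixel r from the principal point sees the ray r / f radians off the axis. A picture is of the moment at which its call begins.
- env.finish_job(): hands the job in, once; it reports no verdict.
The state is a dict: "t": time; "joint_positions": joint angles; "joint_vel": joint speeds; "joint_torque": joint torques, N m; "tool_pos": TCP position; "eef_rot": TCP orientation; "wrist_force": force on the tool from outside, world axes, zero at the start; "moment": the same for the moment, N m; "gripper_width": finger opening in m.
Only numpy, scipy, OpenCV 4.12 (cv2) and the standard library are available. Lean on these libraries where they do the work, as an engineer would, in place of code of your own. Each camera call takes 0.05 s, during which the arm holds its last target. There are 200 camera calls.

## Working session

There is one attempt and no reset: what is moved stays moved. The work goes in short steps, Python scripts to look and compute and a tool call to move; the robot and the scene stay as the last step left them, time stands still between calls to the robot, and variables do not carry over. Pictures are saved under pics/ and viewed, about 8 in all and at most 12, crops included, and the job is handed in when it is done.

Besides the shell and the picture viewer there is one more tool, called by a JSON object that holds its "api" and its "payload". move_arm: Moves the arm, as the interface text tells. Its arguments: {"type":"object","properties":{"rows":{"type":"array"},"grip_force":{"type":"number"}},"required":["rows"]}

```bash
mkdir -p pics; ls
python3 - <<'E'
from bench import env
import cv2,numpy as np,pickle
for n in ("top","scene"):
    s=env.snapshot(n); pickle.dump(s,open(f"pics/{n}0.pkl","wb")); cv2.imwrite(f"pics/{n}0.png",s["pixels"][:,:,::-1])
    R=cv2.Rodrigues(np.array(s["rvec"]))[0]; print(n,s["fx"],s["cx"],s["cy"],-R.T@np.array(s["tvec"]).ravel(),R.round(2).tolist())
print(env.get_state(), env.tcp_to_grasp)
E
```

```text
pics
top 530.2539405721411 316.7689941103744 241.93968499206923 [ 0.35731782 -0.05085184  1.40169346] [[-0.01, -1.0, -0.0], [-0.99, 0.01, -0.16], [0.16, 0.0, -0.99]]
scene 488.83266205856285 317.3112724732723 239.33349202999443 [ 1.15574995 -0.61237057  1.09500573] [[0.68, 0.73, -0.01], [0.56, -0.53, -0.64], [-0.47, 0.43, -0.77]]
{'t': 0.1, 'joint_positions': array([-1.19160639e+00,  1.24453871e-01,  1.65153102e+00,  1.21972169e-05,
        1.36749212e+00, -8.25976067e-02]), 'joint_vel': array([-0.00027991, -0.00119502, -0.00196781, -0.00212923, -0.00051656,
        0.00015894]), 'joint_torque': array([ 2.18003872e-03, -4.24933076e+01, -3.66652071e+01,  2.84443018e-05,
        3.93210445e-03,  9.43255117e-06]), 'tool_pos': array([ 0.2893825 , -0.5814193 ,  0.23017068]), 'eef_rot': array([-5.65274681e-04,  8.50160465e-01, -5.26522834e-01, -7.53795184e-04]), 'wrist_force': array([ 0.28333144, -0.29677654,  0.38807543]), 'moment': array([-0.01982965,  0.03639454,  0.01896803]), 'gripper_width': 0.08540530948741924} 0.0187
```

View pics/top0.png

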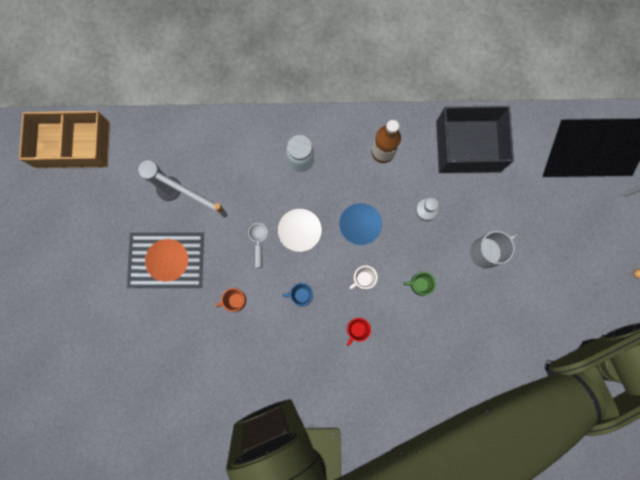

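View pics/scene0.png

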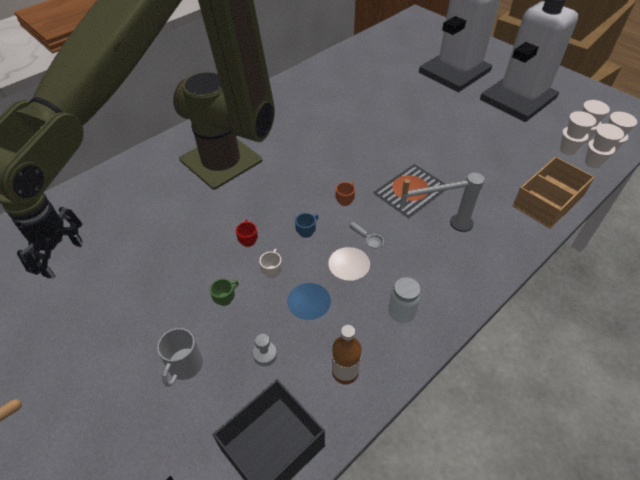

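Top view: terracotta cup (233,300), blue (301,295), white (365,278), and the look-alikes red (358,330) and green (422,284). The saucers are white (300,230), blue (360,224) and terracotta on the grate (167,260). The spout column is at (148,170) and the knob at (217,207).

```bash
cat > h.py <<'E'
import cv2,numpy as np,pickle
def cloud(s):
    v,u=np.mgrid[0:480,0:640]; z=s["range_z"]
    P=np.stack([(u-s["cx"])/s["fx"]*z,(v-s["cy"])/s["fy"]*z,z],-1)
    R=cv2.Rodrigues(np.array(s["rvec"]))[0]
    return (P-np.array(s["tvec"]).ravel())@R
def ray(s,u,v,h):
    R=cv2.Rodrigues(np.array(s["rvec"]))[0]; c=-R.T@np.array(s["tvec"]).ravel()
    d=R.T@np.array([(u-s["cx"])/s["fx"],(v-s["cy"])/s["fy"],1]); return c+d*(h-c[2])/d[2]
E
python3 - <<'E'
from h import *
s=pickle.load(open("pics/top0.pkl","rb")); W=cloud(s); im=s["pixels"]
np.set_printoptions(precision=4,suppress=True)
print("table z",np.median(W[230:330,380:410,2]))
for n,(u,v) in dict(terra=(233,300),blue=(301,295),white=(365,278),green=(422,284),red=(358,330)).items():
    w=W[v-22:v+22,u-24:u+24].reshape(-1,3); m=w[w[:,2]>0.047]
    c,r=cv2.minEnclosingCircle(m[:,:2].astype(np.float32)); 
    a=w[(w[:,2]>0.015)]; d=a[:,:2]-c; far=a[np.hypot(*d.T)>0.036]
    hd=(far[:,:2].mean(0)-c) if len(far) else np.zeros(2)
    print(n,"rim",np.array(c),r,m[:,2].max(),"handle dir deg",np.degrees(np.arctan2(hd[1],hd[0])),len(far),np.hypot(*d.T).max())
hsv=cv2.cvtColor(im,cv2.COLOR_RGB2HSV)
for n,(u,v) in dict(terra=(167,260),white=(300,230),blue=(360,224)).items():
    ref=im[v,u].astype(int); sub=im[v-28:v+28,u-28:u+28].astype(int)
    m=(np.abs(sub-ref).sum(-1)<90).astype(np.uint8)
    k,l,st,ce=cv2.connectedComponentsWithStats(m); i=l[28,28]
    cs=max(cv2.findContours((l==i).astype(np.uint8),0,1)[0],key=len); e=cv2.fitEllipse(cs)
    print(n,"saucer",ray(s,e[0][0]+u-28,e[0][1]+v-28,0.011),e[1],st[i])
for n,(u,v,h) in dict(col=(148,170,.2),knob=(217,207,.2)).items():
    w=W[v-14:v+14,u-14:u+14].reshape(-1,3); w=w[w[:,2]>(0.205 if n=="knob" else 0.19)]
    print(n,len(w),w.mean(0) if len(w) else 0,w.min(0),w.max(0), ray(s,u,v,.21))
big=cv2.resize(im[150:350,120:440,::-1],None,fx=2.5,fy=2.5,interpolation=cv2.INTER_CUBIC); cv2.imwrite("pics/crop1.png",big)
E
```

```text
table z 0.00014481002937923623
terra rim [0.3849 0.0788] 0.13261905312538147 1.4016934558788356 handle dir deg 65.4971041511584 284 0.13564654338740392
blue rim [ 0.406  -0.0125] 0.06205447390675545 1.4016934558788356 handle dir deg 14.41514123801372 166 0.06195448373775144
white rim [ 0.4277 -0.1229] 0.10084260255098343 1.4016934558788356 handle dir deg -42.11381574896139 256 0.10074261102694765
green rim [ 0.4161 -0.1986] 0.15913744270801544 1.4016934558788356 handle dir deg -68.78094705198555 313 0.15903743925263583
red rim [ 0.3514 -0.1158] 0.06531177461147308 1.4016934558788356 handle dir deg -99.34437998548894 181 0.06521177669542776
terra saucer [0.5346 0.349  0.011 ] (41.05573654174805, 43.21294021606445) [   6    7   44   42 1453]
white saucer [ 0.6106 -0.0042  0.011 ] (40.86602783203125, 41.410911560058594) [   7    7   42   42 1387]
blue saucer [ 0.6244 -0.1663  0.011 ] (43.59896469116211, 44.62158203125) [   6    6   46   45 1590]
col 10 [0.5795 0.1847 0.6753] [ 0.3573 -0.0509  0.1901] [0.7383 0.3543 1.4017] [0.7204 0.3405 0.21  ]
knob 45 [0.6248 0.1718 0.2447] [ 0.3573 -0.0509  0.208 ] [0.6396 0.1839 1.4017] [0.6299 0.1785 0.21  ]
```

View pics/crop1.png

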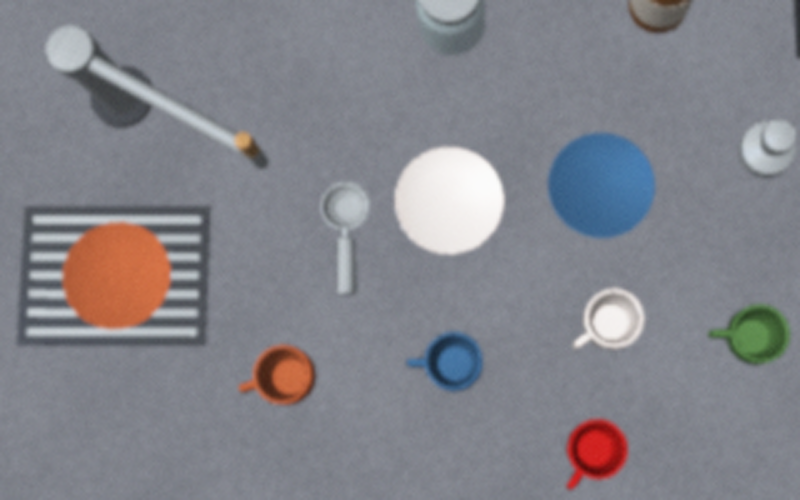

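```bash
cat >> h.py <<'E'
def cups(s,cs,zc=0.049):
    W=cloud(s); W[s["range_z"]<=0]=-9; out={}
    for n,(u,v) in cs.items():
        w=W[max(v-26,0):v+26,u-28:u+28].reshape(-1,3); w=w[(w[:,2]>-1)&(w[:,2]<.08)]; m=w[w[:,2]>zc]
        from scipy.optimize import least_squares
        c0=m[:,:2].mean(0)
        f=least_squares(lambda p:np.hypot(m[:,0]-p[0],m[:,1]-p[1])-0.0285,c0,loss='soft_l1',f_scale=.002).x
        a=w[w[:,2]>0.012]; d=a[:,:2]-f; r=np.hypot(*d.T); h=d[(r>0.036)&(r<.056)].mean(0)
        print(n,"c",f,"n",len(m),"zmax",m[:,2].max(),"rim rms",np.std(np.hypot(m[:,0]-f[0],m[:,1]-f[1])),"handle deg",np.degrees(np.arctan2(h[1],h[0])),(r>.036).sum())
E
python3 - <<'E'
from h import *
np.set_printoptions(precision=4,suppress=True)
C=dict(terra=(233,300),blue=(301,295),white=(365,278),green=(422,284),red=(358,330))
s=pickle.load(open("pics/top0.pkl","rb"))
cups(s,C)
W=cloud(s); W[s["range_z"]<=0]=-9
for n,(u,v) in dict(col=(148,170),knob=(217,207)).items():
    w=W[v-14:v+14,u-14:u+14].reshape(-1,3); w=w[w[:,2]>(0.195 if n=="knob" else 0.16)]
    print(n,len(w),w.mean(0),w.min(0),w.max(0))
for n,(u,v) in dict(terra=(167,260),white=(300,230),blue=(360,224)).items():
    w=W[v-30:v+30,u-30:u+30].reshape(-1,3); w=w[(w[:,2]>0.0045)&(w[:,2]<.02)]
    print(n,len(w),w.mean(0),(w.min(0)+w.max(0))/2,np.ptp(w,0))
q=pickle.load(open("pics/scene0.pkl","rb"))
cups(q,dict(terra=(345,193),blue=(306,224),white=(271,262)))
E
```

```text
terra c [0.4267 0.1658] n 130 zmax 0.06253322812683383 rim rms 0.0021114854729012457 handle deg 107.27650939163915 18
blue c [ 0.4379 -0.0066] n 126 zmax 0.06427827330507611 rim rms 0.003378768084625549 handle deg 90.28840696325125 14
white c [ 0.4792 -0.1708] n 125 zmax 0.06248978230230173 rim rms 0.0021775805551348345 handle deg 124.33831423742886 17
green c [ 0.4616 -0.3187] n 131 zmax 0.06327430171534212 rim rms 0.00226806358645423 handle deg 87.86321652750851 20
red c [ 0.3479 -0.1509] n 127 zmax 0.06654236224338791 rim rms 0.002532603704148687 handle deg 142.71164951731194 19
col 371 [0.7279 0.3461 0.1822] [0.7064 0.3186 0.1609] [0.7536 0.3738 0.1929]
knob 53 [0.6304 0.1763 0.2154] [0.6244 0.1703 0.1958] [0.6396 0.1839 0.2232]
terra 1441 [0.5364 0.3497 0.0089] [0.5369 0.3501 0.012 ] [0.1592 0.1605 0.0149]
white 1275 [ 0.6118 -0.0023  0.009 ] [ 0.6123 -0.0043  0.012 ] [0.1622 0.1587 0.015 ]
blue 1288 [ 0.627  -0.1655  0.009 ] [ 0.6271 -0.1666  0.0119] [0.1624 0.159  0.0148]
terra c [0.4284 0.1624] n 99 zmax 0.058868536786366214 rim rms 0.002730287780382649 handle deg 103.56486000356084 13
blue c [ 0.4396 -0.0107] n 109 zmax 0.06045430752165757 rim rms 0.0019009047098859002 handle deg 89.59023826107378 20
white c [ 0.4795 -0.1747] n 144 zmax 0.05979761672591504 rim rms 0.02746921737643823 handle deg 121.62611163820804 135
```

```bash
cat >> h.py <<'E'
from scipy.spatial.transform import Rotation as Ro
def delta(env,x,y,z,ang):
    """tool shift (mm) and turn (deg) to TCP x,y,z, tool pointing down, tool x at world angle ang"""
    s=env.get_state(); R=Ro.from_quat(np.roll(s["eef_rot"],-1)); a=np.radians(ang)
    T=Ro.from_matrix(np.array([[np.cos(a),np.sin(a),0],[np.sin(a),-np.cos(a),0],[0,0,-1]]))
    X=R.as_matrix()[:,0]; print("now",s["t"],s["tool_pos"],"ang",np.degrees(np.arctan2(X[1],X[0])),"w",s["gripper_width"],"F",s["wrist_force"].round(1))
    print("turn",np.degrees((R.inv()*T).as_rotvec()).round(1),"shift",(R.inv().apply(np.array([x,y,z])-s["tool_pos"])*1000).round(1))
E
python3 - <<'E'
from h import *; from bench import env
delta(env,.479,-.173,.17,32)
E
```

```text
now 0.1 [ 0.2893825  -0.5814193   0.23017068] ang -63.54165530965988 w 0.08540530948741924 F [ 0.3 -0.3  0.4]
turn [ -0.1   0.1 -95.5] shift [-281.  -351.7   60.8]
```

{"api": "move_arm", "payload": {"rows": [[[0,0,-8,-23,-29,0,1],[0,0,-17,-50,-63,5,1],[0,0,-26,-78,-97,10,1],[0,0,-35,-105,-131,15,1],[0,0,-44,-133,-165,20,1],[0,0,-53,-160,-200,30,1],[0,0,-62,-187,-235,40,1],[0,0,-71,-215,-268,50,1],[0,0,-80,-240,-300,55,1],[0,0,-88,-265,-330,60,1],[0,0,-95,-281,-352,61,1],[0,0,-95,-281,-352,61,1]]], "grip_force": 30}}

```text
t: 1.6
tool_pos: [0.4796, -0.1721, 0.1697]
eef_rot: [-0.0, 0.962, 0.272, -0.0]
wrist_force: [-0.5, -0.1, 1.1]
gripper_width: 0.0851
```

Run:
```python
from h import *; from bench import env
s=env.snapshot("wrist"); pickle.dump(s,open("pics/w1.pkl","wb")); cv2.imwrite("pics/w1.png",s["pixels"][:,:,::-1])
R=cv2.Rodrigues(np.array(s["rvec"]))[0]; print(s["fx"],s["cx"],s["cy"],-R.T@np.array(s["tvec"]).ravel(),R.round(2).tolist())
delta(env,.479,-.173,.023,32)
```

```text
371.64829954431775 327.16166633619173 238.65188042963942 [ 0.44626111 -0.11630873  0.31365994] [[0.85, 0.52, -0.0], [0.51, -0.82, 0.26], [0.13, -0.22, -0.97]]
now 1.65 [ 0.4793217  -0.17304928  0.16986011] ang 31.47194658581209 w 0.0855385553587799 F [-0.6 -0.1 -0.1]
turn [-0.   0.  -0.5] shift [-1.000e-01 -1.000e-01  1.469e+02]
```

View pics/w1.png

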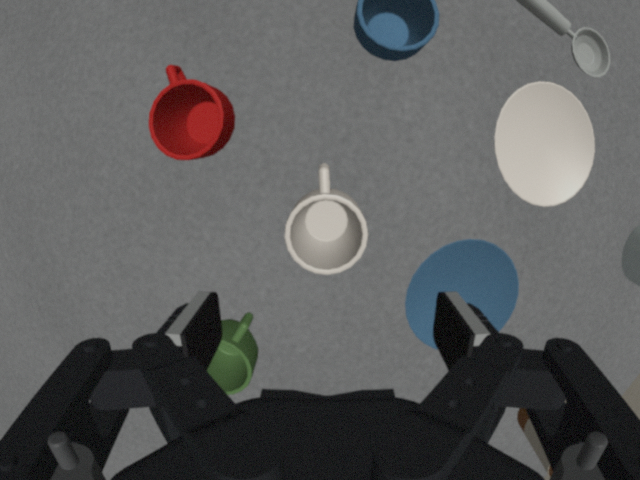

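The wrist view shows the white cup's rim centred at (326,234), with its handle pointing straight up and the jaws across it. The look-alikes are red at (190,120) and green at (230,360). The white one fits the description.

```bash
cat >> h.py <<'E'
def fray(s,u,v,h):
    a,b=(u-s["cx"])/s["fx"],(v-s["cy"])/s["fy"]; r=np.hypot(a,b); k=np.sin(r)/r if r>1e-9 else 1
    R=cv2.Rodrigues(np.array(s["rvec"]))[0]; c=-R.T@np.array(s["tvec"]).ravel()
    d=R.T@np.array([a*k,b*k,np.cos(r)]); return (c+d*(h-c[2])/d[2])[:2]
def circ(P):
    A=np.c_[P,np.ones(len(P))]; x=np.linalg.lstsq(A,(P**2).sum(1),rcond=None)[0]; c=x[:2]/2; return c,np.sqrt(x[2]+c@c)
def wring(s,pts,h): return circ(np.array([fray(s,u,v,h) for u,v in pts]))
E
python3 - <<'E'
from h import *
s=pickle.load(open("pics/w1.pkl","rb"))
print("white rim",wring(s,[(285,233),(368,234),(327,193),(326,274)],.056))
print("handle end",fray(s,324,166,.035))
print("blue saucer",wring(s,[(406,295),(518,285),(473,239),(415,265),(508,260)],.013))
print("white saucer",wring(s,[(495,138),(595,145),(543,82),(546,206)],.013))
E
```

```text
white rim (array([ 0.47991044, -0.17274107]), np.float64(0.02990425687239153))
handle end [ 0.45336018 -0.13323861]
blue saucer (array([ 0.62458459, -0.16739269]), np.float64(0.057059476540648635))
white saucer (array([ 0.61290704, -0.00384263]), np.float64(0.05748975053477029))
```

{"api": "move_arm", "payload": {"rows": [[[0,0,0,0,0,40,1],[0,0,0,0,0,80,1],[0,0,0,0,0,115,1],[0,0,0,0,0,140,1],[0,0,0,0,0,152,1],[0,0,0,0,0,152,0.3],[0,0,0,0,0,152,-0.2],[0,0,0,0,0,152,-0.2],[0,0,0,0,0,152,-0.2],[0,0,0,0,0,152,-0.2]]], "grip_force": 30}}

```text
t: 2.9
tool_pos: [0.4803, -0.174, 0.0194]
eef_rot: [0.001, 0.963, 0.271, 0.001]
wrist_force: [-1.0, -0.5, 4.7]
gripper_width: 0.0582
```

Run:
```python
from h import *; from bench import env
delta(env,.612,-.004,.06,32)
```

```text
now 2.9 [ 0.48027459 -0.17397176  0.01940212] ang 31.467804983344575 w 0.05817884058372771 F [-1.  -0.5  4.7]
turn [ 0.1 -0.  -0.5] shift [201.1 -76.1 -40.6]
```

{"api": "move_arm", "payload": {"rows": [[[0,0,0,0,0,-20,-0.2],[0,0,0,0,0,-50,-0.2],[0,0,0,20,-7,-80,-0.2],[0,0,0,50,-19,-80,-0.2],[0,0,0,85,-32,-80,-0.2],[0,0,0,120,-45,-80,-0.2],[0,0,0,155,-58,-80,-0.2],[0,0,0,180,-67,-80,-0.2],[0,0,0,195,-73,-70,-0.2],[0,0,0,201,-75,-50,-0.2],[0,0,0,201,-75,-35,-0.2],[0,0,0,201,-75,-35,-0.2]]]}}

```text
t: 4.4
tool_pos: [0.6093, -0.0051, 0.0501]
eef_rot: [-0.001, 0.963, 0.271, -0.003]
wrist_force: [-0.2, -0.0, -1.8]
gripper_width: 0.0583
```

Run:
```python
from h import *; from bench import env
delta(env,.612,-.004,.024,32)
s=env.snapshot("wrist"); pickle.dump(s,open("pics/w2.pkl","wb")); cv2.imwrite("pics/w2.png",s["pixels"][:,:,::-1])
```

```text
now 4.4 [ 0.60926785 -0.00509904  0.0501197 ] ang 31.41206143060315 w 0.05832255203246294 F [-0.2 -0.  -1.8]
turn [-0.2  0.3 -0.6] shift [ 3.   0.6 26.1]
```

View pics/w2.png

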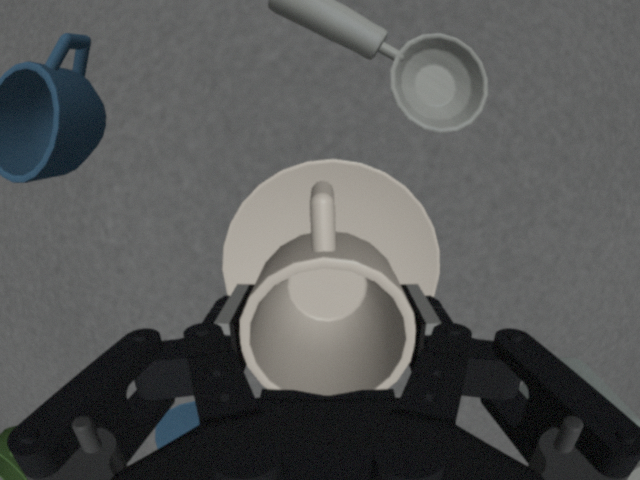

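The cup is held upright, with its rim centred at about (328,331). The saucer rim shows behind it, spanning x = 222..440 with its top at y = 159.

Run:
```python
from h import *
s=pickle.load(open("pics/w2.pkl","rb"))
print("rim",wring(s,[(241,328),(415,328),(327,259),(262,282),(393,282),(375,389),(280,389)],.087))
print("saucer",wring(s,[(222,258),(440,258),(331,159),(259,187),(405,188),(233,218),(429,218)],.013))
```

```text
rim (array([ 0.60874726, -0.00232517]), np.float64(0.028280608863825784))
saucer (array([ 0.61228949, -0.00531702]), np.float64(0.05793691900438271))
```

{"api": "move_arm", "payload": {"rows": [[[0,0,0,1,1,8,-0.2],[0,0,0,1,1,14,-0.2],[0,0,0,1,1,19,-0.2],[0,0,0,1,1,22,-0.2],[0,0,0,1,1,24,-0.2],[0,0,0,1,1,25,-0.2],[0,0,0,1,1,25,-0.2]]]}}

```text
t: 5.32
tool_pos: [0.6133, -0.0049, 0.0284]
eef_rot: [0.0, 0.963, 0.271, 0.0]
wrist_force: [-0.7, -0.6, -2.2]
gripper_width: 0.0581
```

{"api": "move_arm", "payload": {"rows": [[[0,0,0,-1,0,2,-0.2],[0,0,0,-1,0,3,-0.2],[0,0,0,-1,0,4,-0.2],[0,0,0,-1,0,4,-0.2]]]}}

```text
t: 5.82
tool_pos: [0.6124, -0.0055, 0.0245]
eef_rot: [0.0, 0.963, 0.271, 0.0]
wrist_force: [-0.3, 0.2, -0.2]
gripper_width: 0.0583
```

{"api": "move_arm", "payload": {"rows": [[[0,0,0,0,0,0,0.5],[0,0,0,0,0,0,0.8],[0,0,0,0,0,0,1],[0,0,0,0,0,0,1],[0,0,0,0,0,-15,1],[0,0,0,0,0,-45,1],[0,0,0,0,0,-90,1],[0,0,0,0,0,-135,1]]]}}

```text
t: 6.82
tool_pos: [0.6124, -0.0055, 0.1617]
eef_rot: [0.0, 0.963, 0.271, 0.0]
wrist_force: [0.9, 0.0, 0.5]
gripper_width: 0.0856
```

Run:
```python
from h import *; from bench import env
delta(env,.4385,-.0085,.16,0)
s=env.snapshot("wrist"); pickle.dump(s,open("pics/w3.pkl","wb")); cv2.imwrite("pics/w3.png",s["pixels"][:,:,::-1])
```

```text
now 6.825 [ 0.61235753 -0.00547616  0.16170918] ang 31.459670150852688 w 0.08558671665261586 F [0.9 0.  0.5]
turn [ 0.  -0.  31.5] shift [-149.9  -88.2    1.6]
```

View pics/w3.png

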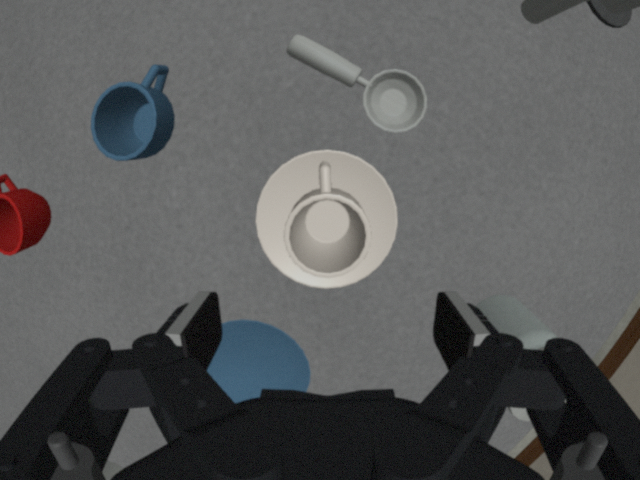

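The white cup stands on its saucer, with its rim at about (327,235) and the saucer spanning x = 256..398, y = 150..288. The blue cup's rim is at about (124,121).

Run:
```python
from h import *
s=pickle.load(open("pics/w3.pkl","rb"))
print("rim",wring(s,[(285,236),(370,236),(327,194),(327,277)],.061))
print("saucer",wring(s,[(256,219),(398,219),(326,150),(327,288)],.013))
print("blue rim",wring(s,[(92,121),(155,120),(125,83),(122,159)],.056), "hend",fray(s,160,70,.035))
```

```text
rim (array([ 0.61253148, -0.00422654]), np.float64(0.029161653678296175))
saucer (array([ 0.6122817 , -0.00455441]), np.float64(0.057689717005166716))
blue rim (array([ 0.43825783, -0.00904316]), np.float64(0.02852662329948141)) hend [0.43719777 0.03584595]
```

{"api": "move_arm", "payload": {"rows": [[[0,0,8,-35,-21,0,1],[0,0,16,-75,-44,0,1],[0,0,24,-115,-67,0,1],[0,0,31,-140,-82,0,1],[0,0,31,-150,-88,0,1],[0,0,31,-150,-88,0,1],[0,0,31,-150,-88,0,1]]]}}

```text
t: 7.75
tool_pos: [0.4395, -0.0088, 0.1599]
eef_rot: [0.0, 1.0, 0.004, 0.001]
wrist_force: [-0.2, -0.4, -0.3]
gripper_width: 0.0853
```

Run:
```python
from h import *; from bench import env
delta(env,.4385,-.0085,.018,0)
s=env.snapshot("wrist"); pickle.dump(s,open("pics/w4.pkl","wb")); cv2.imwrite("pics/w4.png",s["pixels"][:,:,::-1])
```

```text
now 7.75 [ 0.43951036 -0.00878755  0.15991006] ang 0.5142002793910179 w 0.08534775641886412 F [-0.2 -0.4 -0.3]
turn [ 0.  -0.1  0.5] shift [ -1.2  -0.3 141.9]
```

View pics/w4.png

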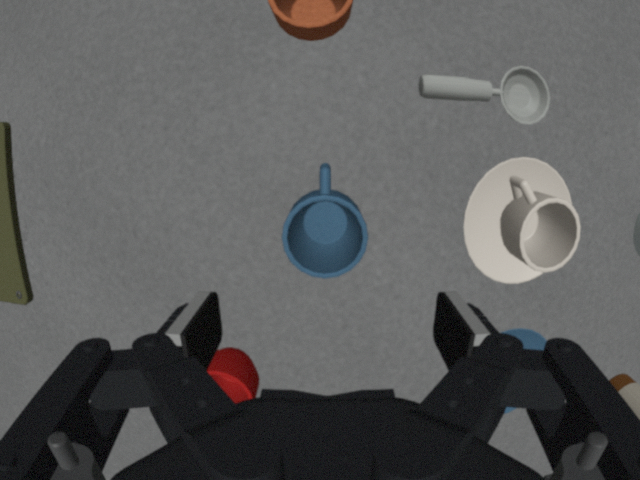

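The blue cup sits centred between the open jaws at about (325,234), with its handle up, perpendicular to the jaw axis. The white cup and saucer on the right look right.

{"api": "move_arm", "payload": {"rows": [[[0,0,0,-1,0,40,1],[0,0,0,-1,0,80,1],[0,0,0,-1,0,115,1],[0,0,0,-1,0,135,1],[0,0,0,-1,0,142,1],[0,0,0,-1,0,142,0.3],[0,0,0,-1,0,142,-0.2],[0,0,0,-1,0,142,-0.2],[0,0,0,-1,0,142,-0.2],[0,0,0,-1,0,142,-0.2]]]}}

```text
t: 9.05
tool_pos: [0.4384, -0.0088, 0.0183]
eef_rot: [0.0, 1.0, 0.004, 0.001]
wrist_force: [0.7, 0.6, 5.7]
gripper_width: 0.0581
```

{"api": "move_arm", "payload": {"rows": [[[0,0,0,0,0,-20,-0.2],[0,0,0,0,0,-50,-0.2],[0,0,0,18,16,-80,-0.2],[0,0,0,46,40,-80,-0.2],[0,0,0,76,66,-80,-0.2],[0,0,0,108,93,-80,-0.2],[0,0,0,140,121,-80,-0.2],[0,0,0,165,142,-80,-0.2],[0,0,0,180,155,-65,-0.2],[0,0,0,186,160,-45,-0.2],[0,0,0,186,160,-28,-0.2],[0,0,0,186,160,-28,-0.2]]]}}

```text
t: 10.55
tool_pos: [0.6225, -0.1663, 0.0425]
eef_rot: [-0.001, 1.0, 0.004, -0.003]
wrist_force: [-0.2, 0.7, -1.4]
gripper_width: 0.058
```

{"api": "move_arm", "payload": {"rows": [[[0,0,0,0,0,5,-0.2],[0,0,0,0,0,8,-0.2],[0,0,0,0,0,8,-0.2]]]}}

```text
t: 10.92
tool_pos: [0.6248, -0.1671, 0.0376]
eef_rot: [0.0, 1.0, 0.004, 0.0]
wrist_force: [1.0, -0.2, -1.1]
gripper_width: 0.058
```

Run:
```python
from h import *; from bench import env
delta(env,.625,-.167,.0245,0)
s=env.snapshot("wrist"); pickle.dump(s,open("pics/w5.pkl","wb")); cv2.imwrite("pics/w5.png",s["pixels"][:,:,::-1])
```

```text
now 10.925 [ 0.62479685 -0.16709139  0.03763518] ang 0.4704205238245607 w 0.057968126564143005 F [ 1.  -0.2 -1.1]
turn [ 0.  -0.   0.5] shift [ 0.2 -0.1 13.1]
```

View pics/w5.png

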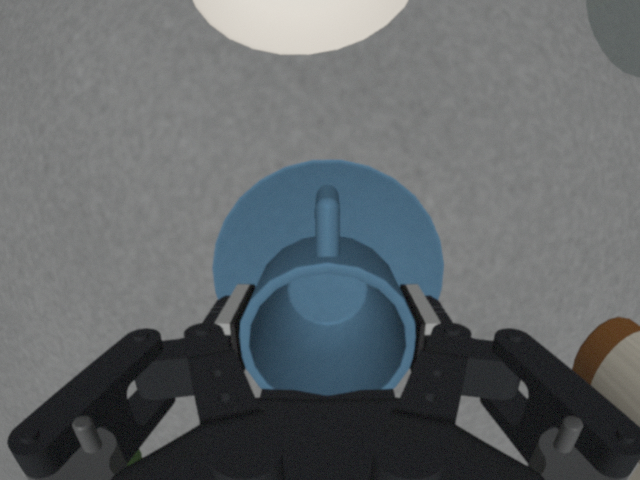

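The blue cup is centred over its saucer in x: the saucer spans 213..443 and the rim 240..416. The saucer's top edge is at y = 160.

Run:
```python
from h import *
s=pickle.load(open("pics/w5.pkl","rb"))
print("rim",wring(s,[(240,330),(416,330),(328,263),(262,285),(395,285)],.0753))
print("saucer",wring(s,[(213,265),(443,265),(328,160),(250,190),(407,190)],.013))
```

```text
rim (array([ 0.62574061, -0.16689776]), np.float64(0.029742341188636157))
saucer (array([ 0.62589015, -0.16777315]), np.float64(0.05744948225115622))
```

{"api": "move_arm", "payload": {"rows": [[[0,0,0,0,0,5,-0.2],[0,0,0,0,0,9,-0.2],[0,0,0,0,0,11,-0.2],[0,0,0,0,0,12,-0.2],[0,0,0,0,0,12,-0.2]]]}}

```text
t: 11.6
tool_pos: [0.6247, -0.1672, 0.0252]
eef_rot: [-0.0, 1.0, 0.004, -0.0]
wrist_force: [-0.4, -0.2, -1.1]
gripper_width: 0.0579
```

{"api": "move_arm", "payload": {"rows": [[[0,0,0,0,0,1,-0.2],[0,0,0,0,0,2,-0.2],[0,0,0,0,0,2,-0.2]]]}}

```text
t: 11.98
tool_pos: [0.6248, -0.1673, 0.0234]
eef_rot: [0.0, 1.0, 0.004, 0.0]
wrist_force: [-0.6, -0.6, -1.8]
gripper_width: 0.058
```

{"api": "move_arm", "payload": {"rows": [[[0,0,0,0,0,1,-0.2],[0,0,0,0,0,1,-0.2]]]}}

```text
t: 12.22
tool_pos: [0.6249, -0.1673, 0.0234]
eef_rot: [0.0, 1.0, 0.004, -0.0]
wrist_force: [-3.2, 1.3, 4.2]
gripper_width: 0.0582
```

{"api": "move_arm", "payload": {"rows": [[[0,0,0,0,0,0,0.5],[0,0,0,0,0,0,0.8],[0,0,0,0,0,0,1],[0,0,0,0,0,0,1],[0,0,0,0,0,-15,1],[0,0,0,0,0,-45,1],[0,0,0,0,0,-90,1],[0,0,0,0,0,-137,1],[0,0,0,0,0,-137,1]]]}}

```text
t: 13.35
tool_pos: [0.6281, -0.1684, 0.1669]
eef_rot: [0.002, 1.0, 0.004, 0.006]
wrist_force: [0.1, -0.2, -0.6]
gripper_width: 0.0852
```

Run:
```python
from h import *; from bench import env
delta(env,.4275,.1635,.16,15)
```

```text
now 13.35 [ 0.62814999 -0.16840624  0.16694998] ang 0.4631885699053379 w 0.08516173931364253 F [ 0.1 -0.2 -0.6]
turn [  0.3  -0.6 -14.5] shift [-198.  -333.5    3.4]
```

{"api": "move_arm", "payload": {"rows": [[[0,0,-2,-20,-34,0,1],[0,0,-4,-46,-78,0,1],[0,0,-6,-74,-126,0,1],[0,0,-8,-102,-174,0,1],[0,0,-10,-130,-222,0,1],[0,0,-12,-158,-270,0,1],[0,0,-14,-180,-308,0,1],[0,0,-14.5,-192,-328,0,1],[0,0,-14.5,-195,-332,0,1],[0,0,-14.5,-195,-332,0,1],[0,0,-14.5,-195,-332,0,1]]]}}

```text
t: 14.72
tool_pos: [0.4276, 0.1625, 0.1593]
eef_rot: [0.0, 0.992, 0.13, 0.0]
wrist_force: [-1.0, -0.4, -0.1]
gripper_width: 0.0855
```

Run:
```python
from h import *; from bench import env
delta(env,.4275,.1635,.018,15)
s=env.snapshot("wrist"); pickle.dump(s,open("pics/w6.pkl","wb")); cv2.imwrite("pics/w6.png",s["pixels"][:,:,::-1])
```

```text
now 14.725 [0.42757053 0.16247207 0.15933378] ang 14.887312928198174 w 0.08554805343389985 F [-1.  -0.4 -0.1]
turn [ 0.  -0.  -0.1] shift [  0.2  -1.  141.3]
```

View pics/w6.png

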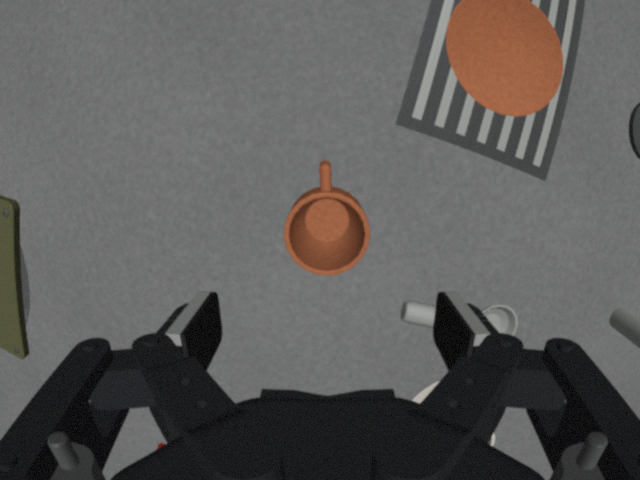

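The terracotta cup is centred at about (327,232) with its handle up. Its saucer shows on the grate at (505,52), and the spoon is well clear of the jaws.

Run:
```python
from h import *
s=pickle.load(open("pics/w6.pkl","rb"))
print("rim",wring(s,[(285,232),(370,232),(327,190),(327,274)],.056))
print("saucer",wring(s,[(446,42),(564,62),(500,111),(530,115),(455,75),(540,10)],.013))
```

```text
rim (array([0.42752778, 0.16551516]), np.float64(0.029546381293638332))
saucer (array([0.53668572, 0.34810436]), np.float64(0.057382662228812435))
```

{"api": "move_arm", "payload": {"rows": [[[0,0,0,0,-1,40,1],[0,0,0,0,-1,80,1],[0,0,0,0,-1,115,1],[0,0,0,0,-1,135,1],[0,0,0,0,-1,141,1],[0,0,0,0,-1,141,0.3],[0,0,0,0,-1,141,-0.2],[0,0,0,0,-1,141,-0.2],[0,0,0,0,-1,141,-0.2],[0,0,0,0,-1,141,-0.2]]]}}

```text
t: 16.02
tool_pos: [0.4279, 0.1644, 0.0195]
eef_rot: [-0.0, 0.991, 0.13, 0.001]
wrist_force: [-0.3, -1.2, 5.1]
gripper_width: 0.0581
```

Run:
```python
from h import *; from bench import env
delta(env,.536,.349,.1,15)
```

```text
now 16.025 [0.4279065  0.16437419 0.01951522] ang 14.96693270798939 w 0.058057630567371774 F [-0.3 -1.2  5.1]
turn [ 0.  -0.1 -0. ] shift [ 152.3 -150.4  -80.2]
```

{"api": "move_arm", "payload": {"rows": [[[0,0,0,0,0,-20,-0.2],[0,0,0,0,0,-50,-0.2],[0,0,0,15,-15,-75,-0.2],[0,0,0,37,-37,-75,-0.2],[0,0,0,62,-62,-75,-0.2],[0,0,0,88,-87,-75,-0.2],[0,0,0,113,-112,-75,-0.2],[0,0,0,135,-134,-75,-0.2],[0,0,0,148,-146,-60,-0.2],[0,0,0,152,-150,-42,-0.2],[0,0,0,152,-150,-25,-0.2],[0,0,0,152,-150,-20,-0.2]]]}}

```text
t: 17.52
tool_pos: [0.5331, 0.3469, 0.0355]
eef_rot: [0.001, 0.992, 0.13, -0.002]
wrist_force: [-0.6, 0.2, -1.6]
gripper_width: 0.0581
```

{"api": "move_arm", "payload": {"rows": [[[0,0,0,0,0,0,-0.2],[0,0,0,0,0,0,-0.2],[0,0,0,0,0,0,-0.2]]]}}

```text
t: 17.9
tool_pos: [0.5355, 0.3485, 0.0394]
eef_rot: [-0.0, 0.992, 0.13, 0.001]
wrist_force: [-0.3, 0.2, -1.8]
gripper_width: 0.0578
```

Run:
```python
from h import *; from bench import env
delta(env,.5365,.3485,.0245,15)
s=env.snapshot("wrist"); pickle.dump(s,open("pics/w7.pkl","wb")); cv2.imwrite("pics/w7.png",s["pixels"][:,:,::-1])
```

```text
now 17.9 [0.53550712 0.34850815 0.03936916] ang 14.949125465637893 w 0.05779382087313908 F [-0.3  0.2 -1.8]
turn [-0.  -0.1 -0.1] shift [ 0.9  0.3 14.9]
```

View pics/w7.png

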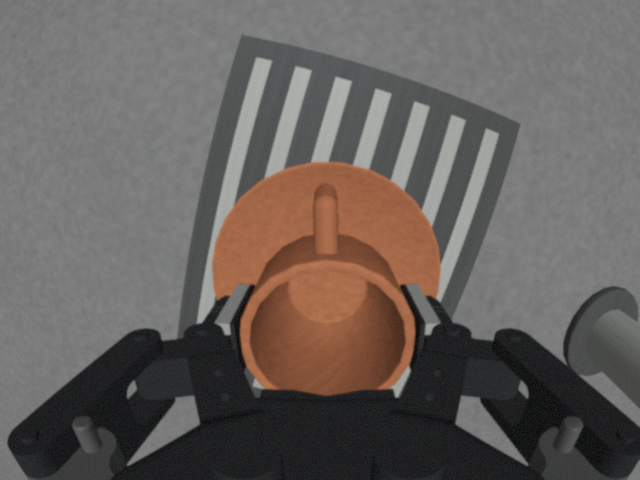

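The terracotta cup is over its saucer: the saucer spans x = 212..441 with its top at y = 161, and the rim spans 241..415, matching the blue case.

{"api": "move_arm", "payload": {"rows": [[[0,0,0,0,0,5,-0.2],[0,0,0,0,0,9,-0.2],[0,0,0,0,0,12,-0.2],[0,0,0,0,0,14,-0.2],[0,0,0,0,0,14,-0.2],[0,0,0,0,0,14,-0.2]]]}}

```text
t: 18.7
tool_pos: [0.5349, 0.3483, 0.0246]
eef_rot: [0.0, 0.991, 0.13, -0.0]
wrist_force: [-1.8, -0.3, 2.0]
gripper_width: 0.0581
```

{"api": "move_arm", "payload": {"rows": [[[0,0,0,0,0,1,-0.2],[0,0,0,0,0,1,-0.2]]]}}

```text
t: 18.95
tool_pos: [0.535, 0.3484, 0.0246]
eef_rot: [0.0, 0.991, 0.13, -0.0]
wrist_force: [-4.4, -2.2, 8.6]
gripper_width: 0.0579
```

{"api": "move_arm", "payload": {"rows": [[[0,0,0,0,0,-1,-0.2],[0,0,0,0,0,-1,0.5],[0,0,0,0,0,-1,0.8],[0,0,0,0,0,-1,1],[0,0,0,0,0,-1,1],[0,0,0,0,0,-15,1],[0,0,0,0,0,-45,1],[0,0,0,0,0,-95,1],[0,0,0,0,0,-145,1],[0,0,0,0,0,-195,1],[0,0,0,0,0,-225,1],[0,0,0,0,0,-225,1]]]}}

```text
t: 20.45
tool_pos: [0.5365, 0.3492, 0.2536]
eef_rot: [-0.002, 0.991, 0.13, 0.004]
wrist_force: [0.1, -0.7, 0.6]
gripper_width: 0.0854
```

Run:
```python
from h import *; from bench import env
np.set_printoptions(precision=4,suppress=True)
s=env.snapshot("wrist"); pickle.dump(s,open("pics/w8.pkl","wb")); cv2.imwrite("pics/w8.png",s["pixels"][:,:,::-1])
t=pickle.load(open("pics/top0.pkl","rb"));W=cloud(t); W[t["range_z"]<=0]=-9
w=W[158:182,135:165].reshape(-1,3); w=w[w[:,2]>.175]; print("col top",len(w),(w.min(0)+w.max(0))/2,np.ptp(w,0))
c=w[w[:,2]>w[:,2].max()-.006]; print(len(c),c.mean(0))
k=W[195:220,205:230].reshape(-1,3); k=k[k[:,2]>.212]; print("knob top",len(k),k.mean(0),np.ptp(k,0))
delta(env,.6305,.176,.25,-30)
```

```text
col top 344 [0.7283 0.3428 0.184 ] [0.0505 0.062  0.0179]
61 [0.7329 0.3485 0.1883]
knob top 42 [0.6311 0.177  0.2188] [0.0152 0.013  0.0112]
now 20.5 [0.5355 0.3486 0.2505] ang 14.959842489528038 w 0.08533150694519755 F [-0.3 -0.4 -0.8]
turn [-0.1 -0.2 45. ] shift [ 47.2 191.3   0.5]
```

View pics/w8.png

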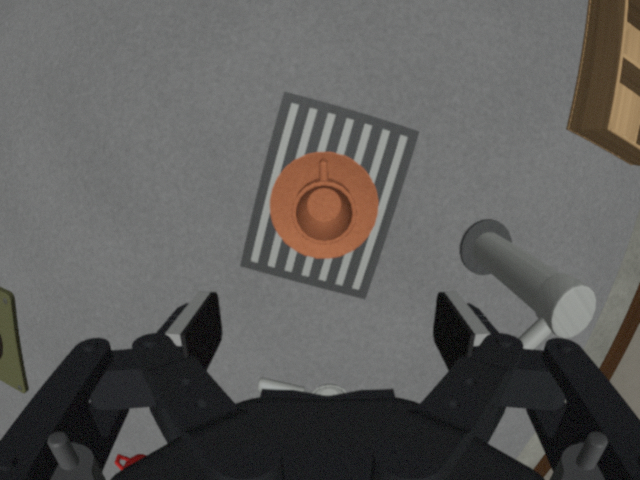

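The terracotta cup stands on its saucer: the saucer is centred at (324,206) and the rim at about (324,211). The column's base is at (487,247) and its top at (572,310).

Run:
```python
from h import *; np.set_printoptions(precision=4,suppress=True)
s=pickle.load(open("pics/w8.pkl","rb"))
print("rim",wring(s,[(295,211),(353,211),(324,182),(324,240)],.061))
print("saucer",wring(s,[(270,205),(378,206),(324,152),(323,259)],.013))
for h in (.185,.2,.21): print("coltop",h,fray(s,572,310,h))
print("base",fray(s,487,247,.005))
```

```text
rim (array([0.5353, 0.3505]), np.float64(0.02700756339027649))
saucer (array([0.5363, 0.3464]), np.float64(0.05725525625912444))
coltop 0.185 [0.7291 0.3513]
coltop 0.2 [0.7143 0.3556]
coltop 0.21 [0.7044 0.3585]
base [0.7337 0.3504]
```

{"api": "move_arm", "payload": {"rows": [[[0,0,9,6,25,-10,1],[0,0,18,14,60,-10,1],[0,0,27,24,100,-10,1],[0,0,36,34,140,-10,1],[0,0,45,42,170,-10,1],[0,0,45,42,170,-10,1],[0,0,45,42,170,-10,1]]]}}

```text
t: 21.38
tool_pos: [0.6185, 0.1951, 0.2566]
eef_rot: [0.0, 0.966, -0.259, -0.001]
wrist_force: [-0.3, 0.3, 0.5]
gripper_width: 0.0854
```

Run:
```python
from h import *; from bench import env
np.set_printoptions(precision=4,suppress=True)
s=env.snapshot("wrist"); pickle.dump(s,open("pics/w9.pkl","wb")); cv2.imwrite("pics/w9.png",s["pixels"][:,:,::-1])
delta(env,.631,.1765,.19,-30)
```

```text
now 21.425 [0.6186 0.1956 0.257 ] ang -29.9402901251998 w 0.0856280413553525 F [-0.5  0.6  0.2]
turn [0.1 0.1 0.1] shift [20.4 10.2 67. ]
```

View pics/w9.png

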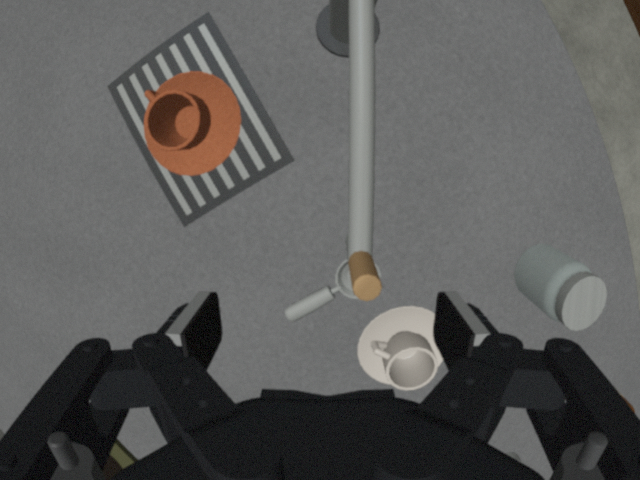

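The knob top is at (367,287), with the tube running straight up the picture and the jaws across it. The terracotta and white cups both stand on their saucers.

Run:
```python
from h import *; from bench import env
np.set_printoptions(precision=4,suppress=True)
s=pickle.load(open("pics/w9.pkl","rb"))
k=fray(s,367,287,.22); print("knob",k)
c=np.array([.5355,.3487])
# pivot from tube line: knob + 0.2 along tube
t=fray(s,361,255,.183)-fray(s,361,20,.183); a=np.arctan2(t[1],t[0]); print("tube dir deg",np.degrees(a))
for p in (k-0.2*t/np.linalg.norm(t), np.array([.731,.348])):
    v=c-p; b=np.arctan2(v[1],v[0]); print("pivot",p,"r cup",np.hypot(*v),"knob r",np.hypot(*(k-p)),"target",p+.2*v/np.hypot(*v),"dir",np.degrees(b),"turn",np.degrees(b)-np.degrees(np.arctan2(*(k-p)[::-1]))%360)
delta(env,k[0],k[1],.19,-30)
```

```text
knob [0.6325 0.1767]
tube dir deg -119.5231139112043
pivot [0.731  0.3507] r cup 0.1955553223798729 knob r 0.2 target [0.5311 0.3487] dir -179.40304234311105 turn -419.87992843190676
pivot [0.731 0.348] r cup 0.19550125319291434 knob r 0.19760031771078362 target [0.531  0.3487] dir 179.79484974801042 turn -60.30217919128913
now 21.425 [0.6186 0.1956 0.257 ] ang -29.9402901251998 w 0.0856280413553525 F [-0.5  0.6  0.2]
turn [0.1 0.1 0.1] shift [21.6  9.3 67. ]
```

{"api": "move_arm", "payload": {"rows": [[[0,0,0,12,5,10,1],[0,0,0,21,9,25,1],[0,0,0,21,9,45,1],[0,0,0,21,9,60,1],[0,0,0,21,9,66,1],[0,0,0,21,9,66,0.4],[0,0,0,21,9,66,-0.2],[0,0,0,21,9,66,-0.7],[0,0,0,21,9,66,-0.9],[0,0,0,21,9,66,-1],[0,0,0,21,9,66,-1],[0,0,0,21,9,66,-1]]], "grip_force": 20}}

```text
t: 22.92
tool_pos: [0.6334, 0.1767, 0.1931]
eef_rot: [-0.0, 0.966, -0.259, 0.0]
wrist_force: [-1.1, 0.2, 4.6]
gripper_width: 0.0149
```

Run:
```python
from h import *; from bench import env
np.set_printoptions(precision=4,suppress=True)
s=env.get_state(); R=Ro.from_quat(np.roll(s["eef_rot"],-1)); k=s["tool_pos"]
print(k,s["gripper_width"],s["wrist_force"])
p=np.array([.731,.350,k[2]])
for d in range(6,67,6):
    a=np.radians(-d); q=p+Ro.from_rotvec([0,0,a]).apply(k-p); print(d,(R.inv().apply(q-k)*1000).round(1),q[:2])
```

```text
[0.6334 0.1767 0.1931] 0.014885098215017935 [-1.091   0.1623  4.5932]
6 [-20.8  -0.9  -0. ] [0.6158 0.1879]
12 [-41.4  -3.9  -0. ] [0.5995 0.2008]
18 [-61.6  -9.   -0. ] [0.5846 0.2154]
24 [-81.1 -16.3  -0.1] [0.5714 0.2314]
30 [-99.7 -25.5  -0.1] [0.5598 0.2487]
36 [-117.3  -36.7   -0.1] [0.5502 0.2672]
42 [-133.6  -49.6   -0.1] [0.5425 0.2865]
48 [-148.5  -64.1   -0.1] [0.5369 0.3066]
54 [-161.8  -80.2   -0.1] [0.5334 0.3271]
60 [-173.4  -97.5   -0.1] [0.5321 0.3479]
66 [-183.  -115.9   -0.1] [0.533  0.3687]
```

{"api": "move_arm", "payload": {"rows": [[[0,0,3,-10,0,0,-1],[0,0,6,-21,-1,0,-1],[0,0,12,-41,-4,0,-1],[0,0,18,-62,-9,0,-1],[0,0,24,-81,-16,0,-1],[0,0,30,-100,-25,0,-1],[0,0,30,-100,-25,0,-1]]]}}

```text
t: 23.8
tool_pos: [0.5595, 0.2499, 0.1931]
eef_rot: [-0.002, 0.866, -0.5, 0.001]
wrist_force: [3.9, 1.9, 2.6]
gripper_width: 0.0151
```

{"api": "move_arm", "payload": {"rows": [[[0,0,3,-10,0,0,-1],[0,0,6,-21,-1,0,-1],[0,0,12,-41,-4,0,-1],[0,0,18,-62,-9,0,-1],[0,0,24,-81,-16,0,-1],[0,0,28,-94,-22,0,-1],[0,0,30,-100,-25,0,-1],[0,0,30,-100,-25,0,-1],[0,0,30,-100,-25,0,-1]]]}}

```text
t: 24.92
tool_pos: [0.5327, 0.3473, 0.1931]
eef_rot: [0.002, -0.707, 0.707, -0.001]
wrist_force: [5.0, 0.5, 1.6]
gripper_width: 0.0149
```

{"api": "move_arm", "payload": {"rows": [[[0,0,0,0,0,0,-0.7],[0,0,0,0,0,0,-0.3],[0,0,0,0,0,0,0.2],[0,0,0,0,0,0,0.2],[0,0,0,0,0,-15,0.2],[0,0,0,0,0,-45,0.2],[0,0,0,0,0,-85,0.2],[0,0,0,0,0,-110,0.2],[0,0,0,0,0,-110,0.2]]]}}

```text
t: 26.05
tool_pos: [0.5319, 0.3482, 0.3067]
eef_rot: [0.003, -0.707, 0.707, -0.001]
wrist_force: [0.4, -0.3, 1.3]
gripper_width: 0.0511
```

{"api": "move_arm", "payload": {"rows": [[[0,0,0,0,30,0,0.2],[0,0,0,0,70,0,0.2],[0,0,0,0,110,0,0.2],[0,0,0,0,140,0,0.2],[0,0,0,0,150,0,0.2],[0,0,0,0,150,0,0.2],[0,0,0,0,150,0,0.2]]]}}

```text
t: 26.92
tool_pos: [0.3814, 0.3475, 0.3019]
eef_rot: [-0.0, -0.707, 0.708, -0.0]
wrist_force: [-0.4, -0.3, -0.3]
gripper_width: 0.0512
```

Run:
```python
from h import *; from bench import env
np.set_printoptions(precision=4,suppress=True)
st=env.get_state(); print(st["t"],st["tool_pos"],st["wrist_force"])
for n in ("top","scene"):
    s=env.snapshot(n); W=cloud(s); W[s["range_z"]<=0]=-9; pickle.dump(s,open(f"pics/{n}_end.pkl","wb")); hsv=cv2.cvtColor(s["pixels"],cv2.COLOR_RGB2HSV)
    def near(x,y,r): return np.hypot(W[...,0]-x,W[...,1]-y)<r
    for c,(x,y) in dict(white=(.6123,-.0046),blue=(.6255,-.167),terra=(.5363,.348),green=(.4616,-.3187)).items():
        m=W[near(x,y,.045)&(W[...,2]>.053)&(W[...,2]<.075)]
        if len(m)<10: print(n,c,len(m)); continue
        A,r=circ(m[:,:2]); print(n,c,"rim",(m.min(0)+m.max(0))[:2]/2,"fit",A,r,len(m))
        u=W[near(x,y,.064)&(W[...,2]>.0085)&(W[...,2]<.016)]; print("   saucer",(u.min(0)+u.max(0))[:2]/2 if len(u) else 0,len(u))
    k=W[near(.5327,.3473,.05)&(W[...,2]>.2)&(W[...,2]<.225)]; print(n,"knob",k.mean(0) if len(k) else 0,len(k))
```

```text
26.925 [0.3814 0.3475 0.3019] [-0.4053 -0.3199 -0.2906]
top white rim [0.6111 0.0008] fit [ 0.6105 -0.0014] 0.02831583918120708 127
   saucer [ 0.6124 -0.0029] 635
top blue rim [ 0.6249 -0.1584] fit [ 0.6247 -0.1631] 0.028479648047209007 136
   saucer [ 0.6251 -0.1683] 626
top terra rim [0.5352 0.354 ] fit [0.535  0.3506] 0.028370488442246846 132
   saucer [0.5396 0.3459] 564
top green rim [ 0.4616 -0.3155] fit [ 0.4617 -0.3187] 0.02792845174372836 97
   saucer [ 0.4636 -0.3146] 66
top knob [0.5311 0.3465 0.2167] 53
scene white rim [ 0.6137 -0.0049] fit [ 0.6131 -0.0058] 0.027837059576042114 126
   saucer [ 0.6116 -0.0043] 302
scene blue rim [ 0.6259 -0.1612] fit [ 0.6264 -0.1681] 0.028120956070056425 151
   saucer [ 0.6252 -0.1679] 372
scene terra rim [0.5376 0.3499] fit [0.5371 0.3466] 0.028069302255481775 107
   saucer [0.5362 0.3447] 189
scene green rim [ 0.464  -0.3222] fit [ 0.4633 -0.3225] 0.027829255016401162 85
   saucer [ 0.4616 -0.3227] 48
scene knob [0.5342 0.3428 0.2128] 44
```

All fits put the cups within about 5 mm of their saucer centres and the knob within about 6 mm of the terracotta cup's axis, so I'm handing in.

```bash
python3 -c "
from bench import env; print(env.finish_job())"
```

```text
the job is handed in; nothing more can be done
None
```

All three cups are standing on the saucers of their own colour, and the spout's nozzle is over the terracotta cup on the drain grate. I handed the job in at about 27 s of the 72 s allowed; handing in gives no verdict.

**Cups:** I gripped each cup across its body, clear of the handle, and lowered it until the wrist force or the height showed it was standing on the saucer. I then let go and lifted straight up. The red and green cups were left alone.

**Spout:** I gripped the knob, swung it about 60° clockwise, let go, lifted clear and moved the arm away.

**Last checks, from the top and scene cameras:**

| Check | Result | Limit |
|---|---|---|
| White cup to its saucer centre | 1–3 mm | 12 mm |
| Blue cup to its saucer centre | about 1 mm (scene), 5 mm (top) | 12 mm |
| Terracotta cup to its saucer centre | 2–6 mm | 12 mm |
| Knob to terracotta cup axis | 5–6 mm | 20 mm |
| Green cup | fits within 1 mm of its start (top camera) | 30 mm |

- **Camera disagreement:** the two cameras differ by about 4–5 mm in y, as they did at the start. The saucer centres in the final check are rough because the cups partly hide the rims.
- **Not re-measured:** I did not check the pitcher, tamper or spoon at the end. The arm passed well clear of them.

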